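Reload a weighing run in reverse order

ROBOT

A 6-joint arm with a two-finger parallel gripper is mounted at the origin on a cart in front of the work surface, level with it; the furniture and walls round the work are solid. World frame = base frame: x ahead of the robot, y to its left, z up, the work surface at z = 0. Lengths are in m, angles in degrees, forces in N, time in s.
With the tool pointing down it reaches from about 0.3 to 0.75 m from the base axis. Payload 8.5 kg.
Tool frame: the origin (TCP) lies at the very end of the fingers, on their centre line; the grasp point (between the pads) lies 19 mm behind it (env.hold_point_z is the distance from the TCP to the grasp point, in m); z points along the fingers, y is the line along which they close (so a half turn about z gives the same grasp; the last joint's range is limited). The gripper opens to 85 mm and grips with 20 to 120 N. Pads are 22 mm wide; open, the fingers measure 114 mm over their backs; the gripper's body (76 mm by 85 mm) begins 54 mm behind the grasp point. The pads swing forward as they close: fully open they stand 13 mm farther back than shut.
Start: joints at [52.81, 21.807, 74.336, -0, 83.858, -12.336], TCP at [0.231, 0.499, 0.231] pointing down, gripper open.
Joint ranges: [-178.18, 178.18], [-50.72, 133.34], [12.68, 142.11], [-81.47, 261.47], [9.98, 163.14], [-165.26, 165.26]. Speed limits (degrees/s): [136.94, 136.94, 180, 180, 180, 180].

INTERFACE

Orientations are given as a 3x3 rotation matrix whose columns are the frame's x, y, z axes.
In Python, from rig import env, optics gives the robot as it stands.
- The arm moves only by the shell command python3 -m jog 'ROWS' [OPENING] [FORCE]. ROWS is JSON, a list of rows, each an object with "linear": the shift along the tool's x, y, z in units of 40 mm (1.0 is 40 mm), a list of three; "roll": the turn about the tool's z in units of 5 degrees (1.0 is 5 degrees). A call has 1 to 12 rows; each row shifts and turns the commanded pose from where the row before left it, along the tool's axes as they then stand; what a row does not reach is not made up. A row lasts 1/12 s, in which the tool goes at most 41.7 mm and 7.16 degrees, less where a joint would pass 70% of its speed; a pose out of reach is approached as far as the arm can. A call is refused whole if a number of a shift passes 1 or a number of a turn 1, either way. A call with a gripper value outside its range is refused whole. OPENING is the opening, from -1 (shut) to 1 (fully open), set as the call begins (- or left out, the last holds). The fingers move at their own pace and stop on an object; FORCE is the grip in N (left out, the last holds). Time passes only in rows, so rows that do not move let the fingers close. It gives the time, the measured TCP pose, the force, the opening and the grip force at its end, in the units of the state.
- env.observe(): the state, without advancing time (a new reading comes with each control period).
- optics.get_image(name): name is "scene" or "top"; returns the picture (480x640x3 uint8, red, green, blue); there is no depth.
- optics.calibration(name): a dict with "fov_y" (degrees; the focal length in pixels is half the picture's height over the tangent of half this angle, whatever the lens; pixels are square), "cx", "cy" (the principal point, pixels), "D" ([k1, k2, p1, p2, k3] as OpenCV has them; the pictures are not rectified), "T" (4x4, takes a point from camera to world coordinates). Camera axes: x right, y down, z forward; pixel columns grow to the right and rows downward; lengths in m; the calibration is good to about 2 mm. A picture is of the moment at which its call begins. calibration takes no time and is no camera call.
- env.close_job(): hands the job in; it is judged then, once.
The state is a dict: "time_s": time; "q": joint angles; "qvel": joint speeds; "joint_efforts": joint torques, N m; "position": TCP position; "tool_rot": TCP orientation; "ft_force": force on the tool from outside, world axes, zero at the start; "wrist_torque": the same for the moment, N m; "grip_width": finger opening in m; "gripper_force": force on a finger pad.
Only numpy, scipy, OpenCV 4.12 (cv2) and the standard library are available. Lean on these libraries where they do the work, as an engineer would, in place of code of your own. Each camera call takes 0.05 s, during which the arm holds its last target. There are 200 camera calls.

TASK

The check weighing is run last-to-first: move the dropper bottle, brass weight, porcelain cup and aluminium tin from the grey ring rack to the wooden well rack in reverse order, so that what stands nearest the black knob on the grey rack ends in the well farthest from the black knob on the wooden rack, and so on down the row. Each must stand upright on the floor of its own well, and none may be tipped over on the way.

Things in the scene. Friction and masses are not known exactly. Their poses are not given: they have to be found in the camera images.
- grey_rack: Grey plastic plate rack with four aluminium rings in a row, carrying the four things at the start: plate 290 x 70 mm, 12 mm thick, flat top. Fixed. Origin at bench level under the middle of the row; x runs along the row away from the knob, z up. Places at x = -93, -31, 31, 93 mm, y = 0; black knob (22 mm wide, top 44 mm above the bench) at x = -150 mm.
- wooden_rack: Brown wooden rack, empty at the start: 292 x 70 mm, 12 mm thick, with four round wells in a row, each 50 mm wide and 3 mm deep with a grey floor 9 mm above the bench. Fixed. Origin at bench level under the middle of the row; x runs along the row away from the knob, z up. Places at x = -93, -31, 31, 93 mm, y = 0; black knob (22 mm wide, top 44 mm above the bench) at x = -150 mm.
- bottle: Amber glass dropper bottle with black dropper cap, closed: barrel 33 mm across up to 62 mm height, 102 mm high in all, about 70 g. Origin at the centre of its underside, z up. Starts upright on the grey rack's plate inside its ring (underside 12 mm above the bench).
- weight: Brass knob weight, small: 22 mm across, 33 mm high, about 100 g; for grasping it acts as a plain cylinder 22 mm across over its full height. Origin at the centre of its underside, z up. Starts upright on the grey rack's plate inside its ring (underside 12 mm above the bench).
- cup: White porcelain cup, open at the top, empty: 44 mm across at the rim, narrowing to 32 mm at the foot, 36 mm high, about 34 g. Can be gripped across the outside of the rim. Origin at the centre of its underside, z up. Starts upright on the grey rack's plate inside its ring (underside 12 mm above the bench).
- tin: Plain aluminium sample tin with fixed lid, a cylinder: 40 mm across, 60 mm high, about 90 g. Origin at the centre of its underside, z up. Starts upright on the grey rack's plate inside its ring (underside 12 mm above the bench).
- bottle_ring: Aluminium locating ring, fixed on the grey rack round the place where the dropper bottle stands at the start: 56 mm outside, 39 mm bore, 6 mm high. Origin at the centre of its underside (12 mm above the bench). It stays on the grey rack and so keeps the record of where the dropper bottle stood.
- weight_ring: Aluminium locating ring, fixed on the grey rack round the place where the brass weight stands at the start: 56 mm outside, 28 mm bore, 6 mm high. Origin at the centre of its underside (12 mm above the bench). It stays on the grey rack and so keeps the record of where the brass weight stood.
- cup_ring: Aluminium locating ring, fixed on the grey rack round the place where the porcelain cup stands at the start: 56 mm outside, 42 mm bore, 6 mm high. Origin at the centre of its underside (12 mm above the bench). It stays on the grey rack and so keeps the record of where the porcelain cup stood.
- tin_ring: Aluminium locating ring, fixed on the grey rack round the place where the aluminium tin stands at the start: 56 mm outside, 46 mm bore, 6 mm high. Origin at the centre of its underside (12 mm above the bench). It stays on the grey rack and so keeps the record of where the aluminium tin stood.
Mind the look-alikes: they are no part of the job. What is shaped like the bottle but green is not meant.

How it is judged:
By the outcome, as a careful person would: the job done as asked, in the order asked, and still so for the second after the job is handed in, with the robot touching nothing.
It also fails if it takes over 120 s, if anything falls off the work surface, if the arm or the gripper's body presses on something with over 40 N, if the wrist force passes 120 N, or if a joint passes its speed limit or range.

## Working session

There is one attempt and no reset: what is moved stays moved. The work goes in short steps, Python scripts to look and compute and a shell command to move; the robot and the scene stay as the last step left them, time stands still between calls to the robot, and variables do not carry over. Pictures are saved under pics/ and viewed, at most 14 in all, crops included, and the job is handed in when it is done.

```bash
ls; mkdir -p pics
python3 - <<'E'
from rig import env, optics
import cv2, numpy as np
for n in("scene","top"):
    cv2.imwrite(f"pics/{n}0.png",optics.get_image(n)[:,:,::-1])
    c=optics.calibration(n);print(n,{k:np.round(v,4).tolist() for k,v in c.items()})
s=env.observe();print(s)
E
```

```text
pics
scene {'fov_y': 57.6231, 'cx': 319.245, 'cy': 242.3864, 'D': [-0.1015, 0.0, 0.0, 0.0, 0.0], 'T': [[-0.6867, -0.3749, 0.6229, -0.0029], [-0.7266, 0.3279, -0.6037, 0.5341], [0.022, -0.8671, -0.4976, 0.4751], [0.0, 0.0, 0.0, 1.0]]}
top {'fov_y': 44.0518, 'cx': 322.858, 'cy': 240.8256, 'D': [0.0313, 0.0, 0.0, 0.0, 0.0], 'T': [[0.0187, -0.9914, 0.1293, 0.4239], [-0.9998, -0.0178, 0.0076, 0.0169], [-0.0053, -0.1294, -0.9916, 0.9248], [0.0, 0.0, 0.0, 1.0]]}
{'time_s': 0.1, 'q': array([ 5.28087123e+01,  2.18366491e+01,  7.43786359e+01, -1.03134912e-03,
        8.38580852e+01, -1.23343995e+01]), 'qvel': array([ 0.01327897, -0.07543894, -0.19208882,  0.12300199, -0.0905304 ,
        0.02442243]), 'joint_efforts': array([ 3.76102413e-03, -4.49215078e+01, -2.31657404e+01, -1.82357580e-04,
        3.63338258e-03, -7.12020915e-05]), 'position': array([0.23102805, 0.49883931, 0.23078847]), 'tool_rot': array([[-9.07361280e-01,  4.20350960e-01, -7.59808117e-04],
       [ 4.20351569e-01,  9.07360731e-01, -1.03093391e-03],
       [ 2.56065989e-04, -1.25481605e-03, -9.99999180e-01]]), 'ft_force': array([ 0.05820865, -0.46926634,  0.04594092]), 'wrist_torque': array([-0.00546618, -0.01567953,  0.01187305]), 'gripper_force': 0.0, 'grip_width': 0.08520505311298786}
```

View pics/scene0.png

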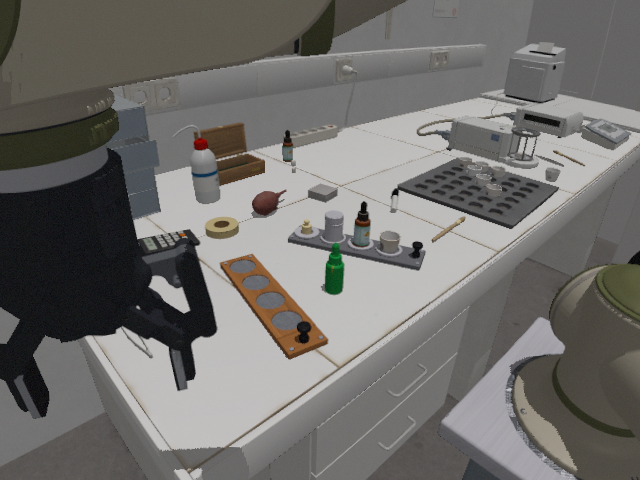

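View pics/top0.png

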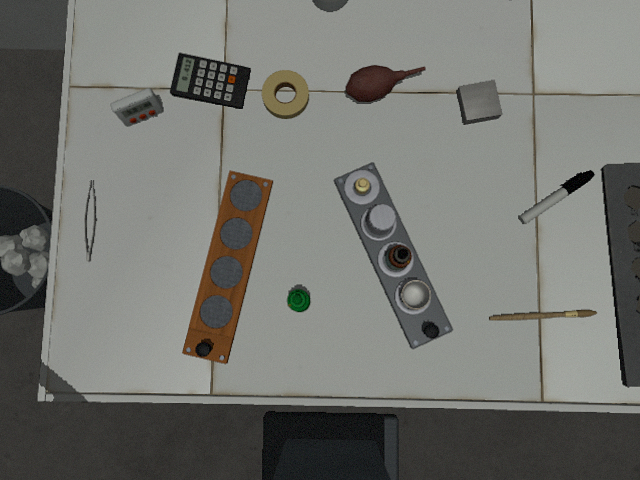

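Pictures: in the top view the grey rack runs from weight (361,185), tin (380,219), bottle (398,256), cup (413,293) to its knob (430,330). The wooden rack's wells are at (245,195), (237,233), (226,271) and (215,312), with its knob at (204,348).

Candidates for the bottle:
- amber on the grey rack at top (398,256) / scene (362,225): this is the one
- green at top (299,299) / scene (334,270): excluded by colour
- a second amber bottle in the background at scene (288,147): not on the rack
- background cups at scene (480,170) and (552,174): not on the rack

The mapping is cup→+93, bottle→+31, tin→−31, weight→−93.

```bash
cat > h.py <<'E'
from rig import env, optics
import cv2, numpy as np
def ray(n,uv):
    c=optics.calibration(n);T=np.array(c["T"]);f=240/np.tan(np.radians(c["fov_y"]/2))
    K=np.array([[f,0,c["cx"]],[0,f,c["cy"]],[0,0,1]])
    p=cv2.undistortPoints(np.float64(uv).reshape(-1,1,2),K,np.float64(c["D"])).reshape(-1,2)
    return T[:3,3],np.c_[p,np.ones(len(p))]@T[:3,:3].T
def px2w(n,uv,z):
    o,d=ray(n,uv);return (o+d*((z-o[2])/d[:,2])[:,None])[:,:2]
def proj(n,P):
    c=optics.calibration(n);T=np.linalg.inv(np.array(c["T"]));f=240/np.tan(np.radians(c["fov_y"]/2))
    K=np.array([[f,0,c["cx"]],[0,f,c["cy"]],[0,0,1]])
    return cv2.projectPoints(np.float64(P).reshape(-1,1,3),cv2.Rodrigues(T[:3,:3])[0],T[:3,3],K,np.float64(c["D"]))[0].reshape(-1,2)
E
python3 - <<'E'
from h import *
im=cv2.imread("pics/top0.png");hsv=cv2.cvtColor(im,cv2.COLOR_BGR2HSV);H,S,V=cv2.split(hsv)
# wells: grey blobs inside the wooden rack
wood=((H<20)&(S>110)&(V>60)).astype(np.uint8);wood[:,:170]=0;wood[:,290:]=0;wood[:160]=0
cs=max(cv2.findContours(cv2.morphologyEx(wood,cv2.MORPH_CLOSE,np.ones((3,3))),cv2.RETR_EXTERNAL,cv2.CHAIN_APPROX_NONE)[0],key=cv2.contourArea)
r=cv2.minAreaRect(px2w("top",cs,.012).astype(np.float32)*1000);print("wood rect",np.round(r[0],1),np.round(r[1],1),round(r[2],2))
fill=cv2.drawContours(np.zeros_like(wood),[cs],-1,1,-1)
g=((S<60)&(fill>0)).astype(np.uint8)
for c in cv2.findContours(g,cv2.RETR_EXTERNAL,cv2.CHAIN_APPROX_NONE)[0]:
    if cv2.contourArea(c)>400:
        w=px2w("top",cv2.convexHull(c),.0105).astype(np.float32);(x,y),a,_=cv2.fitEllipse(w);print(" well",np.round([x*1e3,y*1e3,a[0]*1e3,a[1]*1e3],1))
# grey plate: not-white-bench inside region
m=np.zeros_like(wood);m[155:355,325:460]=1
bench=(V>150)&(S<40)
gp=((V<140)&(m>0)).astype(np.uint8)
cs=max(cv2.findContours(cv2.morphologyEx(gp,cv2.MORPH_OPEN,np.ones((5,5))),cv2.RETR_EXTERNAL,cv2.CHAIN_APPROX_NONE)[0],key=cv2.contourArea)
r=cv2.minAreaRect(px2w("top",cs,.012).astype(np.float32)*1000);print("grey rect",np.round(r[0],1),np.round(r[1],1),round(r[2],2))
box=proj("top",np.c_[cv2.boxPoints(r)/1e3,np.full(4,.012)])
v=cv2.resize(im[150:370,170:470],None,fx=2.6,fy=2.6)
cv2.polylines(v,[((box-[170,150])*2.6).astype(np.int32)],True,(0,0,255),1)
cv2.imwrite("pics/crop1.png",v)
E
```

```text
wood rect [502.8 169.8] [ 70.5 290.6] 77.94
 well [431.7 185.7  48.5  49. ]
 well [492.3 172.6  48.5  48.8]
 well [553.  159.5  48.5  49. ]
 well [613.5 146.6  48.6  48.8]
grey rect [525.3 -82.7] [291.3  73.5] 25.25
```

View pics/crop1.png

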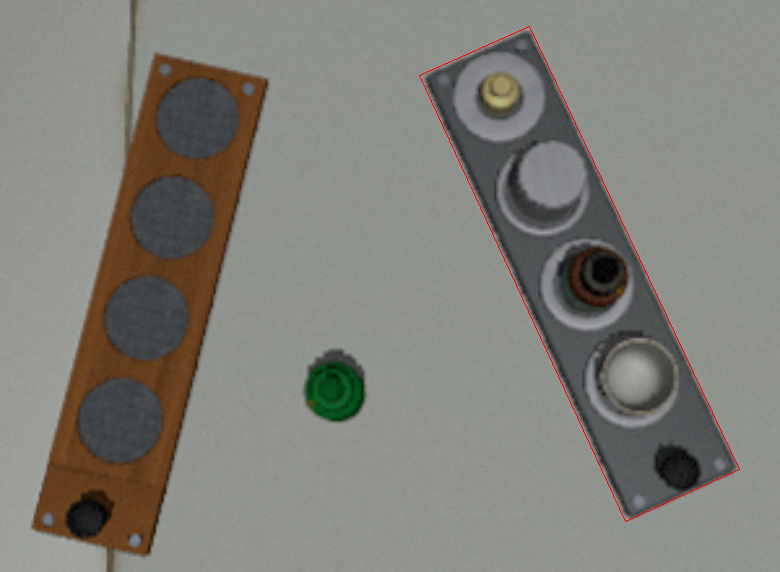

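Run:
```python
from h import *
from scipy.optimize import least_squares
im=cv2.imread("pics/top0.png");g=cv2.GaussianBlur(cv2.cvtColor(im,cv2.COLOR_BGR2GRAY),(3,3),0)
e=cv2.Canny(g,40,100);ys,xs=np.nonzero(e);P=px2w("top",np.c_[xs,ys],.018)*1e3
u=np.array([.904,.4266]);c0=np.array([525.3,-82.7])
C=[]
for k,s in zip(("cup","bottle","tin","weight"),(-93,-31,31,93)):
    c=c0+u*(s+18)
    for tol in(8,5,3,2,1.5):
        for _ in range(3):
            Q=P[abs(np.linalg.norm(P-c,axis=1)-28)<tol]
            c=least_squares(lambda c:np.linalg.norm(Q-c,axis=1)-28,c,loss="soft_l1").x
    C.append(c);print(k,np.round(c,1),len(Q))
C=np.array(C);print(np.round(np.diff(C,axis=0),1),np.round(C.mean(0),1))
d=C[3]-C[0];print("ang",np.degrees(np.arctan2(d[1],d[0])),np.linalg.norm(d))
def circ(c,z,R):
    P=px2w("top",np.c_[xs,ys],z)*1e3
    for tol in(6,3,2,1.5):
        for _ in range(3):
            Q=P[abs(np.linalg.norm(P-c,axis=1)-R)<tol];c=least_squares(lambda c:np.linalg.norm(Q-c,axis=1)-R,c,loss="soft_l1").x
    return c
print("cup rim",np.round(circ(C[0],.048,22),1),"tin top",np.round(circ(C[2],.072,20),1))
print("weight px->",np.round(px2w("top",[[362,184.5]],.045)*1e3,1),"bottle cap",np.round(px2w("top",[[401.5,254]],.114)*1e3,1))
```

```text
cup [ 461.3 -114.4] 114
bottle [516.7 -88.8] 96
tin [572.9 -61.6] 102
weight [629.  -34.5] 92
[[55.4 25.7]
 [56.2 27.2]
 [56.2 27.1]] [545.  -74.8]
ang 25.485916380945856 185.84071177834088
cup rim [ 460.  -110.6] tin top [571.  -63.3]
weight px-> [[625.6 -33.9]] bottle cap [[513.4 -85.1]]
```

```bash
cat > t.py <<'E'
# usage: t.py x y ydir [z]   (mm, deg): rolls first, then shift in tool axes after the roll (units of 40 mm)
import sys,numpy as np
from rig import env
a=list(map(float,sys.argv[1:]));s=env.observe();R=np.array(s["tool_rot"]);p=s["position"]*1e3
yaw=np.degrees(np.arctan2(R[1,1],R[0,1]));roll=-((a[2]-yaw+180)%360-180)
t=np.radians(a[2]);Y=np.array([np.cos(t),np.sin(t)]);X=np.array([-Y[1],Y[0]])  # x = y cross z(down)
d=np.array(a[:2])-p[:2];z=a[3] if len(a)>3 else p[2]
print("t",round(s["time_s"],2),"pos",np.round(p,1),"yaw",round(yaw,2),"| roll",round(roll/5,2),"shift",np.round([d@X/40,d@Y/40,(p[2]-z)/40],3),"hold",env.hold_point_z,"w",round(s["grip_width"]*1e3,1),"gf",round(s["gripper_force"],1))
E
python3 t.py 461 -113 115.5 120
```

```text
t 0.1 pos [231.  498.8 230.8] yaw 65.14 | roll -10.07 shift [  1.396 -16.281   2.77 ] hold 0.0187 w 85.2 gf 0.0
```

```bash
python3 -m jog '[{"linear":[0,0,0],"roll":-1},{"linear":[0,0,0],"roll":-1},{"linear":[0,0,0],"roll":-1},{"linear":[0,0,0],"roll":-1},{"linear":[0,0,0],"roll":-1},{"linear":[0,0,0],"roll":-1},{"linear":[0,0,0],"roll":-1},{"linear":[0,0,0],"roll":-1},{"linear":[0,0,0],"roll":-1},{"linear":[0,0,0],"roll":-1},{"linear":[0,0,0],"roll":0}]' 1 30
python3 -m jog '[{"linear":[0.1,-0.8,0],"roll":0},{"linear":[0.1,-0.8,0],"roll":0},{"linear":[0.1,-0.8,0],"roll":0},{"linear":[0.1,-0.8,0],"roll":0},{"linear":[0.1,-0.8,0],"roll":0},{"linear":[0.1,-0.8,0],"roll":0},{"linear":[0.1,-0.8,0],"roll":0},{"linear":[0.1,-0.8,0],"roll":0},{"linear":[0.1,-0.8,0],"roll":0},{"linear":[0.1,-0.8,0],"roll":0},{"linear":[0.1,-0.8,0],"roll":0},{"linear":[0.1,-0.8,0],"roll":0}]'
python3 t.py 461 -113 115.5 120
```

```text
time_s: 1.02
position: [0.2311, 0.4989, 0.231]
tool_rot: [[-0.904, -0.428, -0.001], [-0.428, 0.904, -0.001], [0.001, -0.0, -1.0]]
ft_force: [-0.8, 0.1, -0.0]
grip_width: 0.0855
gripper_force: 0.0
time_s: 2.02
position: [0.3509, 0.1295, 0.2314]
tool_rot: [[-0.906, -0.422, 0.0], [-0.422, 0.906, 0.0], [-0.0, -0.0, -1.0]]
ft_force: [-0.2, 0.3, -0.1]
grip_width: 0.085
gripper_force: 0.0
t 2.02 pos [350.9 129.5 231.4] yaw 114.98 | roll -0.1 shift [ 0.126 -6.658  2.784] hold 0.0187 w 85.0 gf 0.0
```

```bash
python3 -m jog '[{"linear":[0,-0.8,0],"roll":-0.1},{"linear":[0,-0.8,0],"roll":0},{"linear":[0,-0.8,0],"roll":0},{"linear":[0,-0.8,0],"roll":0},{"linear":[0,-0.8,0],"roll":0},{"linear":[0,-0.8,0],"roll":0},{"linear":[0,-0.8,0],"roll":0},{"linear":[0,-0.4,0.6],"roll":0},{"linear":[0,0,0.8],"roll":0},{"linear":[0,0,0.8],"roll":0},{"linear":[0,0,0.5],"roll":0},{"linear":[0,0,0],"roll":0}]'
python3 t.py 461 -113 115.5 23
```

```text
time_s: 3.02
position: [0.4526, -0.0847, 0.1199]
tool_rot: [[-0.903, -0.43, -0.007], [-0.43, 0.903, 0.003], [0.005, 0.006, -1.0]]
ft_force: [-0.7, 0.7, -0.5]
grip_width: 0.0856
gripper_force: 0.0
t 3.02 pos [452.6 -84.7 119.9] yaw 115.47 | roll -0.01 shift [ 0.114 -0.729  2.422] hold 0.0187 w 85.6 gf 0.0
```

```bash
python3 -m jog '[{"linear":[0.1,-0.4,0],"roll":0},{"linear":[0,-0.33,0],"roll":0},{"linear":[0,0,0],"roll":0},{"linear":[0,0,0],"roll":0}]'
python3 t.py 461 -113 115.5 23
python3 - <<'E'
from h import *
a=optics.get_image("scene")[:,:,::-1];b=optics.get_image("top")[:,:,::-1]
v=np.hstack([cv2.resize(a[150:350,240:440],(400,400)),cv2.resize(b[150:350,300:500],(400,400))]);cv2.imwrite("pics/c2.png",v)
E
```

```text
time_s: 3.35
position: [0.4641, -0.1141, 0.1242]
tool_rot: [[-0.902, -0.431, 0.001], [-0.431, 0.902, -0.001], [-0.001, -0.001, -1.0]]
ft_force: [0.1, 0.5, -0.1]
grip_width: 0.0855
gripper_force: 0.0
t 3.35 pos [ 464.1 -114.1  124.2] yaw 115.54 | roll 0.01 shift [0.058 0.058 2.529] hold 0.0187 w 85.5 gf 0.0
```

View pics/c2.png

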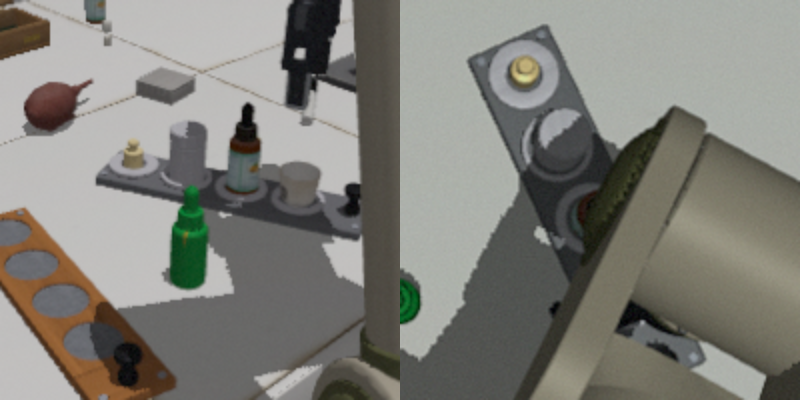

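The crop shows one finger above the cup (crop 300,100), the cup standing at (300,185) next to the bottle at (243,150), and the arm covering the top view. I'm descending.

```bash
python3 -m jog '[{"linear":[0.05,0.05,0.4],"roll":0},{"linear":[0,0,0.4],"roll":0},{"linear":[0,0,0.4],"roll":0},{"linear":[0,0,0.4],"roll":0},{"linear":[0,0,0.4],"roll":0},{"linear":[0,0,0.3],"roll":0},{"linear":[0,0,0.15],"roll":0},{"linear":[0,0,0.05],"roll":0},{"linear":[0,0,0],"roll":0},{"linear":[0,0,0],"roll":0}]'
python3 t.py 461 -113 115.5 23
```

```text
time_s: 4.28
position: [0.4612, -0.1126, 0.024]
tool_rot: [[-0.901, -0.433, 0.001], [-0.433, 0.901, -0.001], [-0.001, -0.001, -1.0]]
ft_force: [-0.6, -0.6, 0.9]
grip_width: 0.0856
gripper_force: 0.0
t 4.28 pos [ 461.2 -112.6   24. ] yaw 115.65 | roll 0.03 shift [ 0.008 -0.008  0.025] hold 0.0187 w 85.6 gf 0.0
```

```bash
python3 -m jog '[{"linear":[0,0,0],"roll":0},{"linear":[0,0,0],"roll":0},{"linear":[0,0,0],"roll":0},{"linear":[0,0,0],"roll":0},{"linear":[0,0,0],"roll":0},{"linear":[0,0,0],"roll":0},{"linear":[0,0,0],"roll":0},{"linear":[0,0,0],"roll":0},{"linear":[0,0,0],"roll":0},{"linear":[0,0,0],"roll":0}]' -1 25
python3 t.py 461 -113 115.5 23
```

```text
time_s: 5.12
position: [0.4611, -0.1127, 0.0238]
tool_rot: [[-0.902, -0.433, 0.001], [-0.433, 0.902, -0.0], [-0.001, -0.001, -1.0]]
ft_force: [-0.8, -0.4, 5.3]
grip_width: 0.0414
gripper_force: 24.7
t 5.12 pos [ 461.1 -112.7   23.8] yaw 115.64 | roll 0.03 shift [ 0.006 -0.007  0.019] hold 0.0187 w 41.4 gf 24.7
```

```bash
python3 -m jog '[{"linear":[0,0,-0.1],"roll":0},{"linear":[0,0,-0.2],"roll":0},{"linear":[0,0,-0.3],"roll":0},{"linear":[0,0,-0.4],"roll":0},{"linear":[0,0,-0.5],"roll":0},{"linear":[0,0,-0.5],"roll":0},{"linear":[0,0,-0.5],"roll":0},{"linear":[0,0,-0.5],"roll":0},{"linear":[0,0,-0.5],"roll":0},{"linear":[0,0,-0.3],"roll":0},{"linear":[0,0,0],"roll":0}]'
python3 t.py 613.5 146.6 77.9
python3 - <<'E'
from h import *
a=optics.get_image("scene")[:,:,::-1]
cv2.imwrite("pics/c3.png",cv2.resize(a[50:350,240:480],(480,600)))
E
```

```text
time_s: 6.03
position: [0.4616, -0.1129, 0.1781]
tool_rot: [[-0.901, -0.433, 0.004], [-0.433, 0.901, -0.002], [-0.003, -0.004, -1.0]]
ft_force: [0.4, -0.5, -0.6]
grip_width: 0.0412
gripper_force: 25.4
t 6.03 pos [ 461.6 -112.9  178.1] yaw 115.65 | roll 7.55 shift [-2.352  7.14   0.   ] hold 0.0187 w 41.2 gf 25.4
```

View pics/c3.png

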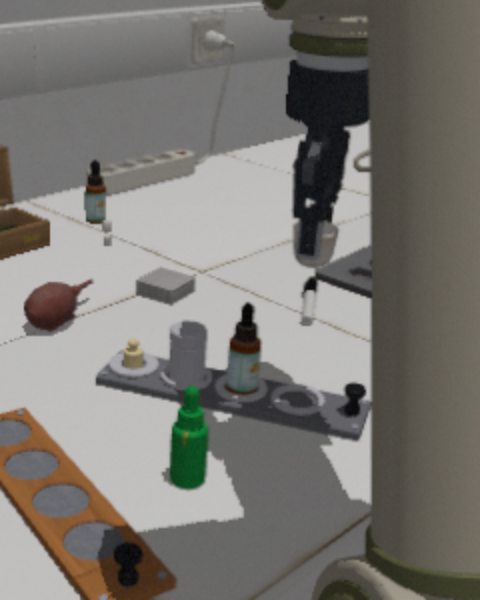

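The cup is held upright at (315,243) and its ring is empty at (298,400). Next I carry it to well +93.

```bash
python3 -m jog '[{"linear":[0,0,-0.2],"roll":0.9},{"linear":[0,0,-0.2],"roll":0.9},{"linear":[0,0,-0.2],"roll":0.9},{"linear":[0,0,-0.2],"roll":0.9},{"linear":[0,0,0],"roll":0.9},{"linear":[0,0,0],"roll":0.9},{"linear":[0,0,0],"roll":0.9},{"linear":[0,0,0],"roll":0.9},{"linear":[0,0,0],"roll":0.35},{"linear":[0,0,0],"roll":0},{"linear":[0,0,0],"roll":0}]'
python3 -m jog '[{"linear":[-0.1,0.3,0],"roll":0},{"linear":[-0.2,0.6,0],"roll":0},{"linear":[-0.2,0.7,0],"roll":0},{"linear":[-0.25,0.7,0],"roll":0},{"linear":[-0.25,0.7,0],"roll":0},{"linear":[-0.25,0.7,0],"roll":0},{"linear":[-0.25,0.7,0],"roll":0},{"linear":[-0.25,0.7,0],"roll":0},{"linear":[-0.2,0.7,0],"roll":0},{"linear":[-0.2,0.7,0],"roll":0},{"linear":[-0.1,0.5,0],"roll":0},{"linear":[0,0.1,0],"roll":0}]'
python3 t.py 613.5 146.6 77.9 60
```

```text
time_s: 7.0
position: [0.4605, -0.1124, 0.2065]
tool_rot: [[-0.978, 0.209, -0.001], [0.209, 0.978, 0.001], [0.002, 0.0, -1.0]]
ft_force: [0.7, -0.1, -0.1]
grip_width: 0.0414
gripper_force: 25.4
time_s: 8.0
position: [0.6089, 0.1491, 0.2061]
tool_rot: [[-0.979, 0.206, -0.001], [0.206, 0.979, 0.001], [0.001, 0.0, -1.0]]
ft_force: [0.4, -0.5, -0.0]
grip_width: 0.0413
gripper_force: 25.4
t 8.0 pos [608.9 149.1 206.1] yaw 78.12 | roll 0.04 shift [-0.124 -0.036  3.653] hold 0.0187 w 41.3 gf 25.4
```

```bash
python3 -m jog '[{"linear":[-0.1,-0.03,0.3],"roll":0},{"linear":[0,0,0.5],"roll":0},{"linear":[0,0,0.5],"roll":0},{"linear":[0,0,0.5],"roll":0},{"linear":[0,0,0.5],"roll":0},{"linear":[0,0,0.5],"roll":0},{"linear":[0,0,0.5],"roll":0},{"linear":[0,0,0.4],"roll":0},{"linear":[0,0,0.2],"roll":0},{"linear":[0,0,0],"roll":0},{"linear":[0,0,0],"roll":0}]'
python3 t.py 613.5 146.6 77.9 21.5
```

```text
time_s: 8.92
position: [0.6121, 0.1435, 0.0513]
tool_rot: [[-0.978, 0.21, -0.0], [0.21, 0.978, -0.0], [0.0, -0.0, -1.0]]
ft_force: [-0.3, 0.4, -0.2]
grip_width: 0.041
gripper_force: 25.4
t 8.92 pos [612.1 143.5  51.3] yaw 77.87 | roll -0.01 shift [-0.019  0.084  0.746] hold 0.0187 w 41.0 gf 25.4
```

```bash
python3 -m jog '[{"linear":[0,0.08,0.2],"roll":0},{"linear":[0,0,0.2],"roll":0},{"linear":[0,0,0.15],"roll":0},{"linear":[0,0,0.1],"roll":0},{"linear":[0,0,0.05],"roll":0},{"linear":[0,0,0.03],"roll":0},{"linear":[0,0,0.02],"roll":0},{"linear":[0,0,0],"roll":0},{"linear":[0,0,0],"roll":0}]'
python3 t.py 613.5 146.6 77.9 21
```

```text
time_s: 9.67
position: [0.6129, 0.1473, 0.0215]
tool_rot: [[-0.978, 0.21, 0.0], [0.21, 0.978, -0.0], [-0.0, 0.0, -1.0]]
ft_force: [0.9, -0.0, 0.1]
grip_width: 0.0413
gripper_force: 25.4
t 9.67 pos [612.9 147.3  21.5] yaw 77.9 | roll -0.0 shift [-0.02  -0.015  0.014] hold 0.0187 w 41.3 gf 25.4
```

```bash
python3 -m jog '[{"linear":[0,0,0.02],"roll":0},{"linear":[0,0,0],"roll":0},{"linear":[0,0,0],"roll":0}]'; python3 -m jog '[{"linear":[0,0,0.02],"roll":0},{"linear":[0,0,0],"roll":0},{"linear":[0,0,0],"roll":0}]'|head -4
```

```text
time_s: 9.92
position: [0.613, 0.1474, 0.0209]
tool_rot: [[-0.978, 0.21, 0.001], [0.21, 0.978, 0.0], [-0.001, 0.0, -1.0]]
ft_force: [-0.2, 0.4, 2.2]
grip_width: 0.0415
gripper_force: 25.6
time_s: 10.17
position: [0.6133, 0.1473, 0.0207]
tool_rot: [[-0.978, 0.21, 0.002], [0.21, 0.978, -0.0], [-0.002, 0.0, -1.0]]
ft_force: [-0.3, -1.6, 7.5]
```

```bash
python3 -m jog '[{"linear":[0,0,-0.01],"roll":0},{"linear":[0,0,0],"roll":0},{"linear":[0,0,0],"roll":0},{"linear":[0,0,0],"roll":0},{"linear":[0,0,0],"roll":0},{"linear":[0,0,0],"roll":0},{"linear":[0,0,0],"roll":0},{"linear":[0,0,0],"roll":0}]' 1; python3 -m jog '[{"linear":[0,0,-0.2],"roll":0},{"linear":[0,0,-0.4],"roll":0},{"linear":[0,0,-0.6],"roll":0},{"linear":[0,0,-0.7],"roll":-0.9},{"linear":[0,0,-0.7],"roll":-0.9},{"linear":[0,0,-0.7],"roll":-0.9},{"linear":[0,0,-0.6],"roll":-0.9},{"linear":[0,0,-0.4],"roll":-0.9},{"linear":[0,0,0],"roll":-0.9},{"linear":[0,0,0],"roll":-0.9},{"linear":[0,0,0],"roll":-0.9},{"linear":[0,0,0],"roll":-0.3}]'
python3 t.py 516 -87 115.5 170
```

```text
time_s: 10.83
position: [0.6127, 0.1474, 0.0201]
tool_rot: [[-0.978, 0.21, -0.0], [0.21, 0.978, -0.0], [0.0, -0.0, -1.0]]
ft_force: [-0.8, -0.7, 0.3]
grip_width: 0.0856
gripper_force: 0.0
time_s: 11.83
position: [0.6126, 0.1474, 0.1929]
tool_rot: [[-0.902, -0.433, 0.001], [-0.433, 0.902, 0.0], [-0.0, -0.0, -1.0]]
ft_force: [0.4, 0.5, -0.3]
grip_width: 0.0854
gripper_force: 0.0
t 11.83 pos [612.6 147.4 192.9] yaw 115.63 | roll 0.03 shift [ 4.702 -4.249  0.573] hold 0.0187 w 85.4 gf 0.0
```

```bash
python3 -m jog '[{"linear":[0.5,-0.4,0],"roll":0},{"linear":[0.5,-0.5,0],"roll":0},{"linear":[0.5,-0.5,0],"roll":0},{"linear":[0.5,-0.5,0],"roll":0},{"linear":[0.5,-0.5,0],"roll":0},{"linear":[0.5,-0.5,0],"roll":0},{"linear":[0.5,-0.4,0],"roll":0},{"linear":[0.5,-0.4,0],"roll":0},{"linear":[0.4,-0.3,0],"roll":0},{"linear":[0.3,-0.25,0],"roll":0},{"linear":[0,0,0],"roll":0},{"linear":[0,0,0],"roll":0}]'
python3 t.py 515.5 -87.5 115.5 46
python3 - <<'E'
from h import *
a=optics.get_image("scene")[:,:,::-1];b=optics.get_image("top")[:,:,::-1]
v=np.hstack([cv2.resize(a[100:350,200:450],(400,400)),cv2.resize(b[150:350,180:380],(400,400))]);cv2.imwrite("pics/c4.png",v)
E
```

```text
time_s: 12.83
position: [0.5158, -0.0871, 0.1927]
tool_rot: [[-0.904, -0.428, 0.001], [-0.428, 0.904, -0.0], [-0.001, -0.0, -1.0]]
ft_force: [-1.0, 1.0, -0.6]
grip_width: 0.0853
gripper_force: 0.0
t 12.83 pos [515.8 -87.1 192.7] yaw 115.31 | roll -0.04 shift [ 0.01  -0.005  3.668] hold 0.0187 w 85.3 gf 0.0
```

View pics/c4.png

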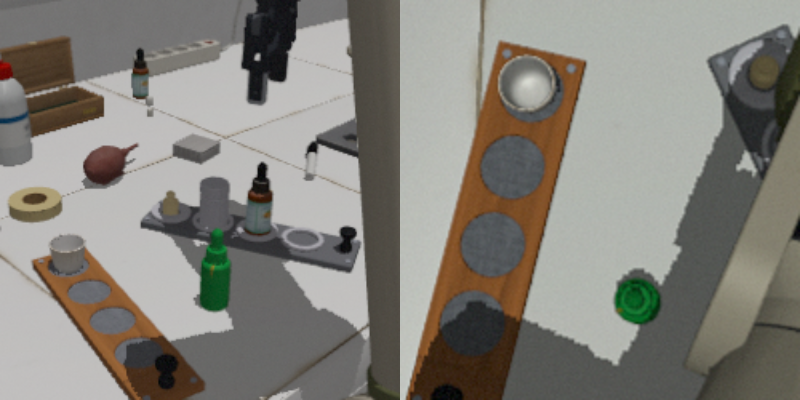

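The cup stands upright in the farthest well (left crop (68,252), right crop (527,83)). The gripper is above the bottle at (260,205).

```bash
python3 -m jog '[{"linear":[0,0,0.4],"roll":0},{"linear":[0,0,0.5],"roll":0},{"linear":[0,0,0.5],"roll":0},{"linear":[0,0,0.5],"roll":0},{"linear":[0,0,0.5],"roll":0},{"linear":[0,0,0.4],"roll":0},{"linear":[0,0,0.3],"roll":0},{"linear":[0,0,0.3],"roll":0},{"linear":[0,0,0.15],"roll":0},{"linear":[0,0,0.07],"roll":0},{"linear":[0,0,0],"roll":0},{"linear":[0,0,0],"roll":0}]'
python3 t.py 515.5 -87.5 115.5 46
```

```text
time_s: 13.93
position: [0.5162, -0.0867, 0.0478]
tool_rot: [[-0.903, -0.429, 0.001], [-0.429, 0.903, -0.0], [-0.001, -0.001, -1.0]]
ft_force: [-0.1, -0.1, 0.8]
grip_width: 0.0851
gripper_force: 0.0
t 13.93 pos [516.2 -86.7  47.8] yaw 115.42 | roll -0.02 shift [ 0.025 -0.011  0.045] hold 0.0187 w 85.1 gf 0.0
```

```bash
python3 -m jog '[{"linear":[0.02,-0.01,0.05],"roll":0},{"linear":[0,0,0],"roll":0},{"linear":[0,0,0],"roll":0},{"linear":[0,0,0],"roll":0},{"linear":[0,0,0],"roll":0},{"linear":[0,0,0],"roll":0},{"linear":[0,0,0],"roll":0},{"linear":[0,0,0],"roll":0},{"linear":[0,0,0],"roll":0},{"linear":[0,0,0],"roll":0},{"linear":[0,0,0],"roll":0},{"linear":[0,0,0],"roll":0}]' -1 30
python3 t.py 515.5 -87.5 115.5 46
```

```text
time_s: 14.93
position: [0.5155, -0.0876, 0.0456]
tool_rot: [[-0.903, -0.429, 0.001], [-0.429, 0.903, -0.0], [-0.0, -0.001, -1.0]]
ft_force: [-0.8, -0.2, 5.1]
grip_width: 0.0314
gripper_force: 29.8
t 14.93 pos [515.5 -87.6  45.6] yaw 115.4 | roll -0.02 shift [-0.002  0.003 -0.009] hold 0.0187 w 31.4 gf 29.8
```

```bash
python3 -m jog '[{"linear":[0,0,-0.1],"roll":0},{"linear":[0,0,-0.2],"roll":0},{"linear":[0,0,-0.4],"roll":0},{"linear":[0,0,-0.5],"roll":0},{"linear":[0,0,-0.5],"roll":0},{"linear":[0,0,-0.5],"roll":0},{"linear":[0,0,-0.5],"roll":0},{"linear":[0,0,-0.5],"roll":0},{"linear":[0,0,-0.5],"roll":0},{"linear":[0,0,-0.5],"roll":0},{"linear":[0,0,-0.2],"roll":0},{"linear":[0,0,0],"roll":0}]'
python3 -m jog '[{"linear":[0,0,0],"roll":0.9},{"linear":[0,0,0],"roll":0.9},{"linear":[0,0,0],"roll":0.9},{"linear":[0,0,0],"roll":0.9},{"linear":[0,0,0],"roll":0.9},{"linear":[0,0,0],"roll":0.9},{"linear":[0,0,0],"roll":0.9},{"linear":[0,0,0],"roll":0.9},{"linear":[0,0,0],"roll":0.3},{"linear":[0,0,0],"roll":0}]'
python3 t.py 553 159.5 77.9 42.5
```

```text
time_s: 15.93
position: [0.5157, -0.0877, 0.2231]
tool_rot: [[-0.903, -0.429, 0.003], [-0.429, 0.903, -0.001], [-0.002, -0.003, -1.0]]
ft_force: [1.1, 0.5, -1.9]
grip_width: 0.0312
gripper_force: 29.9
time_s: 16.77
position: [0.5148, -0.0873, 0.2199]
tool_rot: [[-0.978, 0.211, -0.002], [0.211, 0.978, 0.001], [0.003, 0.001, -1.0]]
ft_force: [-1.7, -0.5, -1.7]
grip_width: 0.0315
gripper_force: 29.9
t 16.77 pos [514.8 -87.3 219.9] yaw 77.84 | roll -0.01 shift [0.359 6.234 4.436] hold 0.0187 w 31.5 gf 29.9
```

```bash
python3 -m jog '[{"linear":[0,0.3,0],"roll":0},{"linear":[0.04,0.6,0],"roll":0},{"linear":[0.04,0.7,0],"roll":0},{"linear":[0.04,0.7,0],"roll":0},{"linear":[0.04,0.7,0],"roll":0},{"linear":[0.04,0.7,0],"roll":0},{"linear":[0.04,0.7,0],"roll":0},{"linear":[0.04,0.7,0],"roll":0},{"linear":[0.04,0.6,0],"roll":0},{"linear":[0.04,0.4,0],"roll":0},{"linear":[0,0.13,0],"roll":0},{"linear":[0,0,0],"roll":0}]' |head -2
python3 -m jog '[{"linear":[0,0,0.3],"roll":0},{"linear":[0,0,0.5],"roll":0},{"linear":[0,0,0.5],"roll":0},{"linear":[0,0,0.5],"roll":0},{"linear":[0,0,0.5],"roll":0},{"linear":[0,0,0.5],"roll":0},{"linear":[0,0,0.4],"roll":0},{"linear":[0,0,0.3],"roll":0},{"linear":[0,0,0.2],"roll":0},{"linear":[0,0,0],"roll":0},{"linear":[0,0,0],"roll":0}]'
python3 t.py 553 159.5 77.9 42.6
```

```text
time_s: 17.77
position: [0.5531, 0.1606, 0.2207]
time_s: 18.68
position: [0.5536, 0.1586, 0.0735]
tool_rot: [[-0.978, 0.21, -0.0], [0.21, 0.978, -0.0], [0.0, -0.0, -1.0]]
ft_force: [0.2, -0.5, -1.4]
grip_width: 0.0312
gripper_force: 29.9
t 18.68 pos [553.6 158.6  73.5] yaw 77.87 | roll -0.01 shift [0.019 0.019 0.773] hold 0.0187 w 31.2 gf 29.9
```

```bash
python3 -m jog '[{"linear":[0,0.02,0.2],"roll":0},{"linear":[0,0,0.2],"roll":0},{"linear":[0,0,0.15],"roll":0},{"linear":[0,0,0.1],"roll":0},{"linear":[0,0,0.05],"roll":0},{"linear":[0,0,0.04],"roll":0},{"linear":[0,0,0.03],"roll":0},{"linear":[0,0,0.01],"roll":0},{"linear":[0,0,0],"roll":0},{"linear":[0,0,0],"roll":0}]'
python3 t.py 553 159.5 77.9 42.6
```

```text
time_s: 19.52
position: [0.5538, 0.1599, 0.0427]
tool_rot: [[-0.978, 0.21, 0.001], [0.21, 0.978, -0.0], [-0.001, 0.0, -1.0]]
ft_force: [-1.8, -1.3, 4.5]
grip_width: 0.0315
gripper_force: 30.4
t 19.52 pos [553.8 159.9  42.7] yaw 77.9 | roll -0.0 shift [ 0.018 -0.014  0.002] hold 0.0187 w 31.5 gf 30.4
```

```bash
python3 -m jog '[{"linear":[0,0,0],"roll":0},{"linear":[0,0,0],"roll":0},{"linear":[0,0,0],"roll":0},{"linear":[0,0,0],"roll":0},{"linear":[0,0,0],"roll":0},{"linear":[0,0,0],"roll":0},{"linear":[0,0,0],"roll":0},{"linear":[0,0,0],"roll":0}]' 1|tail -3; python3 -m jog '[{"linear":[0,0,-0.2],"roll":0},{"linear":[0,0,-0.4],"roll":0},{"linear":[0,0,-0.6],"roll":0},{"linear":[0,0,-0.7],"roll":0},{"linear":[0,0,-0.7],"roll":0},{"linear":[0,0,-0.6],"roll":0},{"linear":[0,0,-0.4],"roll":-0.9},{"linear":[0,0,-0.2],"roll":-0.9},{"linear":[0,0,0],"roll":-0.9},{"linear":[0,0,0],"roll":-0.9},{"linear":[0,0,0],"roll":-0.9},{"linear":[0,0,0],"roll":-0.9}]' | head -2; python3 -m jog '[{"linear":[0,0,0],"roll":-0.9},{"linear":[0,0,0],"roll":-0.9},{"linear":[0,0,0],"roll":-0.3},{"linear":[0,0,0],"roll":0}]' | head -2
python3 t.py 571.5 -61.5 115.5 170
```

```text
ft_force: [-1.2, 0.2, 1.0]
grip_width: 0.0855
gripper_force: 0.0
time_s: 21.18
position: [0.5535, 0.1599, 0.1949]
time_s: 21.52
position: [0.5535, 0.1599, 0.1947]
t 21.52 pos [553.5 159.9 194.7] yaw 115.45 | roll -0.01 shift [ 1.978 -5.19   0.618] hold 0.0187 w 85.5 gf 0.0
```

```bash
python3 -m jog '[{"linear":[0.1,-0.4,0],"roll":0},{"linear":[0.2,-0.6,0],"roll":0},{"linear":[0.2,-0.6,0],"roll":0},{"linear":[0.25,-0.6,0],"roll":0},{"linear":[0.25,-0.6,0],"roll":0},{"linear":[0.25,-0.6,0],"roll":0},{"linear":[0.25,-0.6,0],"roll":0},{"linear":[0.2,-0.6,0],"roll":0},{"linear":[0.2,-0.4,0],"roll":0},{"linear":[0.1,-0.2,0],"roll":0},{"linear":[0,0,0],"roll":0},{"linear":[0,0,0],"roll":0}]'|head -2
python3 t.py 571.5 -62 115.5 33
python3 - <<'E'
from h import *
a=optics.get_image("scene")[:,:,::-1];b=optics.get_image("top")[:,:,::-1]
v=np.hstack([cv2.resize(a[100:350,200:450],(400,400)),cv2.resize(b[150:350,180:380],(400,400))]);cv2.imwrite("pics/c5.png",v)
E
```

```text
time_s: 22.52
position: [0.5704, -0.0619, 0.1943]
t 22.52 pos [570.4 -61.9 194.3] yaw 115.34 | roll -0.03 shift [-0.023 -0.015  4.032] hold 0.0187 w 85.4 gf 0.0
```

View pics/c5.png

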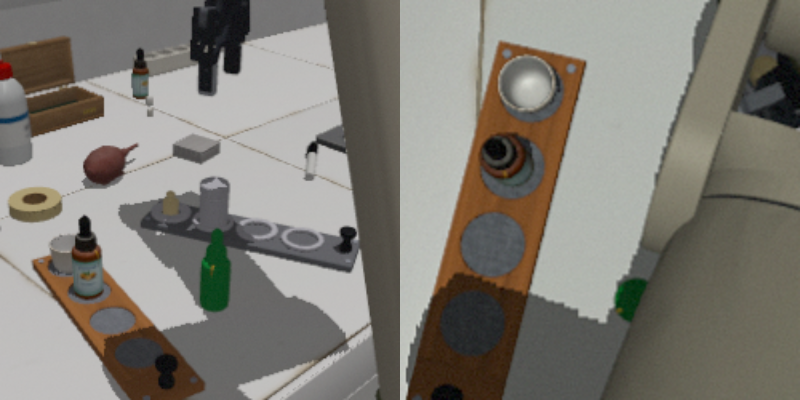

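The bottle stands upright in the second-farthest well (left crop (87,265)). Next is the tin at (213,203).

```bash
python3 -m jog '[{"linear":[-0.02,0,0.4],"roll":0},{"linear":[0,0,0.5],"roll":0},{"linear":[0,0,0.5],"roll":0},{"linear":[0,0,0.5],"roll":0},{"linear":[0,0,0.5],"roll":0},{"linear":[0,0,0.5],"roll":0},{"linear":[0,0,0.4],"roll":0},{"linear":[0,0,0.3],"roll":0},{"linear":[0,0,0.25],"roll":0},{"linear":[0,0,0.15],"roll":0},{"linear":[0,0,0.03],"roll":0},{"linear":[0,0,0],"roll":0}]'
python3 -m jog '[{"linear":[0,0,0],"roll":0},{"linear":[0,0,0],"roll":0},{"linear":[0,0,0],"roll":0},{"linear":[0,0,0],"roll":0},{"linear":[0,0,0],"roll":0},{"linear":[0,0,0],"roll":0},{"linear":[0,0,0],"roll":0},{"linear":[0,0,0],"roll":0},{"linear":[0,0,0],"roll":0},{"linear":[0,0,0],"roll":0},{"linear":[0,0,0],"roll":0}]' -1 35
python3 t.py 571.5 -62 115.5 33
```

```text
time_s: 23.62
position: [0.5714, -0.0616, 0.0331]
tool_rot: [[-0.903, -0.429, 0.0], [-0.429, 0.903, -0.0], [-0.0, -0.0, -1.0]]
ft_force: [0.2, 1.2, 0.2]
grip_width: 0.0854
gripper_force: 0.0
time_s: 24.53
position: [0.5716, -0.0621, 0.0334]
tool_rot: [[-0.903, -0.429, 0.001], [-0.429, 0.903, -0.0], [-0.001, -0.001, -1.0]]
ft_force: [-0.7, -0.9, 5.9]
grip_width: 0.0388
gripper_force: 35.1
t 24.53 pos [571.6 -62.1  33.4] yaw 115.39 | roll -0.02 shift [0.001 0.004 0.011] hold 0.0187 w 38.8 gf 35.1
```

```bash
python3 -m jog '[{"linear":[0,0,-0.1],"roll":0},{"linear":[0,0,-0.2],"roll":0},{"linear":[0,0,-0.4],"roll":0},{"linear":[0,0,-0.5],"roll":0},{"linear":[0,0,-0.5],"roll":0},{"linear":[0,0,-0.5],"roll":0},{"linear":[0,0,-0.5],"roll":0},{"linear":[0,0,-0.5],"roll":0},{"linear":[0,0,-0.5],"roll":0},{"linear":[0,0,-0.5],"roll":0},{"linear":[0,0,-0.3],"roll":0},{"linear":[0,0,0],"roll":0}]'
python3 -m jog '[{"linear":[0,0,0],"roll":0.9},{"linear":[0,0,0],"roll":0.9},{"linear":[0,0,0],"roll":0.9},{"linear":[0,0,0],"roll":0.9},{"linear":[0,0,0],"roll":0.9},{"linear":[0,0,0],"roll":0.9},{"linear":[0,0,0],"roll":0.9},{"linear":[0,0,0],"roll":0.9},{"linear":[0,0,0],"roll":0.3},{"linear":[0,0,0],"roll":0}]'
python3 t.py 492.3 172.6 77.9 30.5
```

```text
time_s: 25.53
position: [0.5719, -0.062, 0.2159]
tool_rot: [[-0.903, -0.429, 0.005], [-0.429, 0.903, -0.001], [-0.004, -0.003, -1.0]]
ft_force: [0.2, 0.6, -1.4]
grip_width: 0.0389
gripper_force: 35.4
time_s: 26.37
position: [0.5708, -0.0618, 0.212]
tool_rot: [[-0.978, 0.211, -0.002], [0.211, 0.978, 0.001], [0.002, 0.0, -1.0]]
ft_force: [0.4, 0.0, -1.1]
grip_width: 0.039
gripper_force: 35.3
t 26.37 pos [570.8 -61.8 212. ] yaw 77.85 | roll -0.01 shift [3.147 5.317 4.537] hold 0.0187 w 39.0 gf 35.3
```

```bash
python3 -m jog '[{"linear":[0.2,0.3,0],"roll":0},{"linear":[0.3,0.5,0],"roll":0},{"linear":[0.3,0.6,0],"roll":0},{"linear":[0.35,0.6,0],"roll":0},{"linear":[0.35,0.6,0],"roll":0},{"linear":[0.35,0.6,0],"roll":0},{"linear":[0.35,0.6,0],"roll":0},{"linear":[0.35,0.6,0],"roll":0},{"linear":[0.3,0.5,0],"roll":0},{"linear":[0.2,0.3,0],"roll":0},{"linear":[0.1,0.1,0],"roll":0},{"linear":[0,0,0],"roll":0}]' |head -2
python3 -m jog '[{"linear":[0,0,0.3],"roll":0},{"linear":[0,0,0.5],"roll":0},{"linear":[0,0,0.5],"roll":0},{"linear":[0,0,0.5],"roll":0},{"linear":[0,0,0.5],"roll":0},{"linear":[0,0,0.5],"roll":0},{"linear":[0,0,0.4],"roll":0},{"linear":[0,0,0.3],"roll":0},{"linear":[0,0,0.2],"roll":0},{"linear":[0,0,0],"roll":0},{"linear":[0,0,0],"roll":0}]'
python3 t.py 492.3 172.6 77.9 30.5
```

```text
time_s: 27.37
position: [0.4914, 0.1729, 0.2128]
time_s: 28.28
position: [0.4928, 0.1713, 0.0651]
tool_rot: [[-0.978, 0.21, -0.0], [0.21, 0.978, -0.0], [0.0, -0.0, -1.0]]
ft_force: [0.2, 0.5, -0.6]
grip_width: 0.0388
gripper_force: 35.4
t 28.28 pos [492.8 171.3  65.1] yaw 77.87 | roll -0.01 shift [0.019 0.029 0.864] hold 0.0187 w 38.8 gf 35.4
```

```bash
python3 -m jog '[{"linear":[0.02,0.03,0.2],"roll":0},{"linear":[0,0,0.2],"roll":0},{"linear":[0,0,0.2],"roll":0},{"linear":[0,0,0.1],"roll":0},{"linear":[0,0,0.06],"roll":0},{"linear":[0,0,0.04],"roll":0},{"linear":[0,0,0.03],"roll":0},{"linear":[0,0,0.02],"roll":0},{"linear":[0,0,0],"roll":0},{"linear":[0,0,0],"roll":0}]'
python3 t.py 492.3 172.6 77.9 30.5
```

```text
time_s: 29.12
position: [0.4921, 0.1731, 0.0311]
tool_rot: [[-0.978, 0.21, 0.0], [0.21, 0.978, 0.0], [-0.0, 0.0, -1.0]]
ft_force: [0.1, -0.1, -1.1]
grip_width: 0.0387
gripper_force: 35.4
t 29.12 pos [492.1 173.1  31.1] yaw 77.89 | roll -0.0 shift [-0.008 -0.011  0.014] hold 0.0187 w 38.7 gf 35.4
```

```bash
python3 -m jog '[{"linear":[0,0,0.02],"roll":0},{"linear":[0,0,0.01],"roll":0},{"linear":[0,0,0],"roll":0},{"linear":[0,0,0],"roll":0}]'
```

```text
time_s: 29.45
position: [0.4923, 0.1731, 0.0304]
tool_rot: [[-0.978, 0.21, 0.001], [0.21, 0.978, -0.0], [-0.001, 0.0, -1.0]]
ft_force: [-1.2, -1.4, 5.9]
grip_width: 0.0386
gripper_force: 35.6
```

Contact came at the expected height, so I release and go to the weight.

```bash
python3 -m jog '[{"linear":[0,0,0],"roll":0},{"linear":[0,0,0],"roll":0},{"linear":[0,0,0],"roll":0},{"linear":[0,0,0],"roll":0},{"linear":[0,0,0],"roll":0},{"linear":[0,0,0],"roll":0},{"linear":[0,0,0],"roll":0},{"linear":[0,0,0],"roll":0}]' 1|tail -3; python3 -m jog '[{"linear":[0,0,-0.2],"roll":0},{"linear":[0,0,-0.4],"roll":0},{"linear":[0,0,-0.6],"roll":0},{"linear":[0,0,-0.7],"roll":0},{"linear":[0,0,-0.7],"roll":0},{"linear":[0,0,-0.7],"roll":0},{"linear":[0,0,-0.5],"roll":-0.9},{"linear":[0,0,-0.3],"roll":-0.9},{"linear":[0,0,0],"roll":-0.9},{"linear":[0,0,0],"roll":-0.9},{"linear":[0,0,0],"roll":-0.9},{"linear":[0,0,0],"roll":-0.9}]' | head -2; python3 -m jog '[{"linear":[0,0,0],"roll":-0.9},{"linear":[0,0,0],"roll":-0.9},{"linear":[0,0,0],"roll":-0.3},{"linear":[0,0,0],"roll":0}]' | head -2
python3 t.py 627.5 -34.5 115.5 170
```

```text
ft_force: [0.2, -0.1, 0.1]
grip_width: 0.0855
gripper_force: 0.0
time_s: 31.12
position: [0.4918, 0.1731, 0.1944]
time_s: 31.45
position: [0.4919, 0.1731, 0.1943]
t 31.45 pos [491.9 173.1 194.3] yaw 115.45 | roll -0.01 shift [-0.826 -6.144  0.608] hold 0.0187 w 85.5 gf 0.0
```

```bash
python3 -m jog '[{"linear":[-0.05,-0.4,0],"roll":0},{"linear":[-0.1,-0.6,0],"roll":0},{"linear":[-0.1,-0.7,0],"roll":0},{"linear":[-0.1,-0.7,0],"roll":0},{"linear":[-0.1,-0.7,0],"roll":0},{"linear":[-0.1,-0.7,0],"roll":0},{"linear":[-0.1,-0.7,0],"roll":0},{"linear":[-0.1,-0.7,0],"roll":0},{"linear":[-0.07,-0.5,0],"roll":0},{"linear":[0,-0.35,0],"roll":0},{"linear":[0,-0.1,0],"roll":0},{"linear":[0,0,0],"roll":0}]'|head -2
python3 t.py 627.5 -35 115.5 20
python3 - <<'E'
from h import *
a=optics.get_image("scene")[:,:,::-1];b=optics.get_image("top")[:,:,::-1]
v=np.hstack([cv2.resize(a[100:350,200:450],(400,400)),cv2.resize(b[150:350,180:380],(400,400))]);cv2.imwrite("pics/c6.png",v)
E
```

```text
time_s: 32.45
position: [0.627, -0.0354, 0.1936]
t 32.45 pos [627.  -35.4 193.6] yaw 115.31 | roll -0.04 shift [-0.016  0.005  4.341] hold 0.0187 w 85.5 gf 0.0
```

View pics/c6.png

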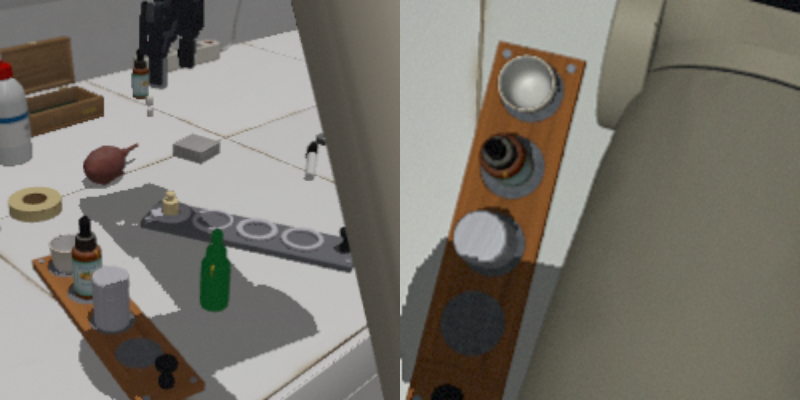

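The tin stands in the third well (left crop (111,297)). The weight is the last one, at (170,205).

```bash
python3 -m jog '[{"linear":[-0.02,0,0.4],"roll":0},{"linear":[0,0,0.5],"roll":0},{"linear":[0,0,0.5],"roll":0},{"linear":[0,0,0.5],"roll":0},{"linear":[0,0,0.5],"roll":0},{"linear":[0,0,0.5],"roll":0},{"linear":[0,0,0.4],"roll":0},{"linear":[0,0,0.4],"roll":0},{"linear":[0,0,0.3],"roll":0},{"linear":[0,0,0.2],"roll":0},{"linear":[0,0,0.1],"roll":0},{"linear":[0,0,0],"roll":0}]'|head -4
python3 -m jog '[{"linear":[0,0,0],"roll":0},{"linear":[0,0,0],"roll":0},{"linear":[0,0,0],"roll":0},{"linear":[0,0,0],"roll":0},{"linear":[0,0,0],"roll":0},{"linear":[0,0,0],"roll":0},{"linear":[0,0,0],"roll":0},{"linear":[0,0,0],"roll":0},{"linear":[0,0,0],"roll":0},{"linear":[0,0,0],"roll":0},{"linear":[0,0,0],"roll":0},{"linear":[0,0,0],"roll":0}]' -1 35
python3 t.py 627.5 -35 115.5 20
```

```text
time_s: 33.55
position: [0.6275, -0.034, 0.0214]
tool_rot: [[-0.903, -0.429, -0.001], [-0.429, 0.903, 0.0], [0.001, 0.001, -1.0]]
ft_force: [0.6, 0.0, 0.2]
time_s: 34.55
position: [0.628, -0.0347, 0.0222]
tool_rot: [[-0.903, -0.429, 0.001], [-0.429, 0.903, -0.0], [-0.0, -0.0, -1.0]]
ft_force: [-1.8, -0.0, 6.2]
grip_width: 0.0206
gripper_force: 34.4
t 34.55 pos [628.  -34.7  22.2] yaw 115.4 | roll -0.02 shift [ 0.014 -0.     0.054] hold 0.0187 w 20.6 gf 34.4
```

```bash
python3 -m jog '[{"linear":[0,0,-0.1],"roll":0},{"linear":[0,0,-0.2],"roll":0},{"linear":[0,0,-0.4],"roll":0},{"linear":[0,0,-0.5],"roll":0},{"linear":[0,0,-0.5],"roll":0},{"linear":[0,0,-0.5],"roll":0},{"linear":[0,0,-0.5],"roll":0},{"linear":[0,0,-0.5],"roll":0},{"linear":[0,0,-0.5],"roll":0},{"linear":[0,0,-0.4],"roll":0},{"linear":[0,0,-0.2],"roll":0},{"linear":[0,0,0],"roll":0}]'
python3 -m jog '[{"linear":[0,0,0],"roll":0.9},{"linear":[0,0,0],"roll":0.9},{"linear":[0,0,0],"roll":0.9},{"linear":[0,0,0],"roll":0.9},{"linear":[0,0,0],"roll":0.9},{"linear":[0,0,0],"roll":0.9},{"linear":[0,0,0],"roll":0.9},{"linear":[0,0,0],"roll":0.9},{"linear":[0,0,0],"roll":0.3},{"linear":[0,0,0],"roll":0}]'
python3 t.py 431.7 185.7 77.9 20
```

```text
time_s: 35.55
position: [0.6283, -0.0348, 0.1957]
tool_rot: [[-0.903, -0.429, 0.003], [-0.429, 0.903, -0.001], [-0.003, -0.002, -1.0]]
ft_force: [0.4, 0.5, -0.9]
grip_width: 0.0209
gripper_force: 34.3
time_s: 36.38
position: [0.6274, -0.0346, 0.1923]
tool_rot: [[-0.978, 0.211, -0.002], [0.211, 0.978, 0.001], [0.002, 0.0, -1.0]]
ft_force: [-0.4, -0.3, -0.8]
grip_width: 0.0206
gripper_force: 34.3
t 36.38 pos [627.4 -34.6 192.3] yaw 77.84 | roll -0.01 shift [5.938 4.36  4.308] hold 0.0187 w 20.6 gf 34.3
```

```bash
python3 -m jog '[{"linear":[0.3,0.2,0],"roll":0},{"linear":[0.5,0.4,0],"roll":0},{"linear":[0.6,0.4,0],"roll":0},{"linear":[0.6,0.45,0],"roll":0},{"linear":[0.6,0.45,0],"roll":0},{"linear":[0.6,0.45,0],"roll":0},{"linear":[0.6,0.45,0],"roll":0},{"linear":[0.6,0.45,0],"roll":0},{"linear":[0.6,0.45,0],"roll":0},{"linear":[0.5,0.35,0],"roll":0},{"linear":[0.3,0.2,0],"roll":0},{"linear":[0.1,0.1,0],"roll":0}]' |head -2
python3 -m jog '[{"linear":[0,0,0],"roll":0},{"linear":[0,0,0.3],"roll":0},{"linear":[0,0,0.5],"roll":0},{"linear":[0,0,0.5],"roll":0},{"linear":[0,0,0.5],"roll":0},{"linear":[0,0,0.5],"roll":0},{"linear":[0,0,0.5],"roll":0},{"linear":[0,0,0.3],"roll":0},{"linear":[0,0,0.2],"roll":0},{"linear":[0,0,0],"roll":0},{"linear":[0,0,0],"roll":0}]'
python3 t.py 431.7 185.7 77.9 19.3
```

```text
time_s: 37.38
position: [0.4317, 0.1861, 0.1933]
time_s: 38.3
position: [0.4342, 0.1845, 0.0617]
tool_rot: [[-0.978, 0.21, -0.0], [0.21, 0.978, -0.0], [0.0, -0.0, -1.0]]
ft_force: [-0.5, -0.8, -0.6]
grip_width: 0.0206
gripper_force: 34.3
t 38.3 pos [434.2 184.5  61.7] yaw 77.87 | roll -0.01 shift [0.066 0.016 1.06 ] hold 0.0187 w 20.6 gf 34.3
```

```bash
python3 -m jog '[{"linear":[0.05,0.01,0.3],"roll":0},{"linear":[0,0,0.3],"roll":0},{"linear":[0,0,0.2],"roll":0},{"linear":[0,0,0.1],"roll":0},{"linear":[0,0,0.05],"roll":0},{"linear":[0,0,0.04],"roll":0},{"linear":[0,0,0.03],"roll":0},{"linear":[0,0,0.02],"roll":0},{"linear":[0,0,0],"roll":0},{"linear":[0,0,0],"roll":0}]'
python3 t.py 431.7 185.7 77.9 19.3
```

```text
time_s: 39.13
position: [0.4318, 0.1857, 0.0203]
tool_rot: [[-0.978, 0.21, 0.0], [0.21, 0.978, 0.0], [-0.0, 0.0, -1.0]]
ft_force: [-0.9, 0.1, -1.8]
grip_width: 0.0208
gripper_force: 34.3
t 39.13 pos [431.8 185.7  20.3] yaw 77.9 | roll -0.0 shift [ 0.003 -0.002  0.025] hold 0.0187 w 20.8 gf 34.3
```

```bash
python3 -m jog '[{"linear":[0,0,0.02],"roll":0},{"linear":[0,0,0.01],"roll":0},{"linear":[0,0,0.01],"roll":0},{"linear":[0,0,0],"roll":0},{"linear":[0,0,0],"roll":0}]'
```

```text
time_s: 39.55
position: [0.4318, 0.1857, 0.0191]
tool_rot: [[-0.978, 0.21, 0.001], [0.21, 0.978, 0.0], [-0.001, 0.0, -1.0]]
ft_force: [-2.0, 0.1, 7.0]
grip_width: 0.021
gripper_force: 35.2
```

Contact. I release, retract straight up, then move clear so I can look.

```bash
python3 -m jog '[{"linear":[0,0,0],"roll":0},{"linear":[0,0,0],"roll":0},{"linear":[0,0,0],"roll":0},{"linear":[0,0,0],"roll":0},{"linear":[0,0,0],"roll":0},{"linear":[0,0,0],"roll":0},{"linear":[0,0,0],"roll":0},{"linear":[0,0,0],"roll":0},{"linear":[0,0,0],"roll":0}]' 1|tail -3; python3 -m jog '[{"linear":[0,0,-0.2],"roll":0},{"linear":[0,0,-0.4],"roll":0},{"linear":[0,0,-0.6],"roll":0},{"linear":[0,0,-0.7],"roll":0},{"linear":[0,0,-0.7],"roll":0},{"linear":[0,0,-0.7],"roll":0},{"linear":[0,0,-0.7],"roll":0},{"linear":[0,0,-0.6],"roll":0},{"linear":[0,0,-0.4],"roll":0},{"linear":[0,0,0],"roll":0}]' | head -2; python3 -m jog '[{"linear":[0,0.7,0],"roll":0},{"linear":[0,0.7,0],"roll":0},{"linear":[0,0.7,0],"roll":0},{"linear":[0,0.7,0],"roll":0},{"linear":[0,0.7,0],"roll":0},{"linear":[0,0.7,0],"roll":0},{"linear":[0,0.7,0],"roll":0},{"linear":[0,0.6,0],"roll":0},{"linear":[0,0,0],"roll":0},{"linear":[0,0,0],"roll":0}]' | head -2
python3 - <<'E'
from h import *
a=optics.get_image("scene")[:,:,::-1];b=optics.get_image("top")[:,:,::-1]
v=np.hstack([cv2.resize(a[150:400,150:400],(400,400)),cv2.resize(b[160:360,140:340],(400,400))]);cv2.imwrite("pics/c7.png",v)
E
```

```text
ft_force: [-0.2, -0.7, 0.9]
grip_width: 0.0853
gripper_force: 0.0
time_s: 41.13
position: [0.4327, 0.186, 0.2223]
time_s: 41.97
position: [0.4773, 0.4014, 0.2172]
```

View pics/c7.png

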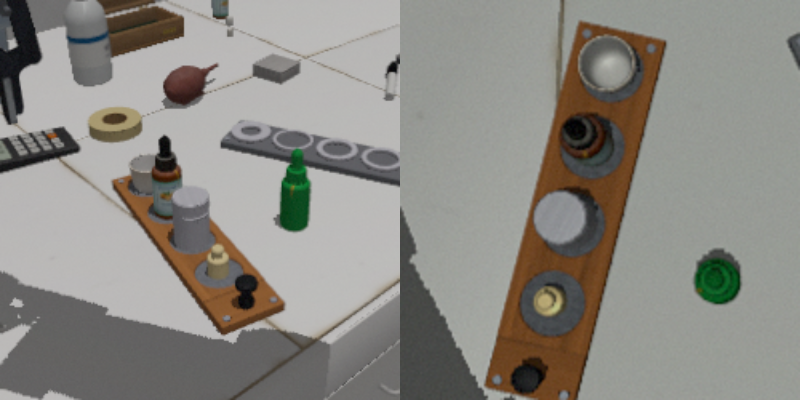

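All four stand upright. Counting from the knob, the wells hold the weight (548,300), tin (565,220), bottle (583,140) and cup (607,65). Each touched down 3 mm lower than where it was picked up, which matches the well floors. I'm handing in.

```bash
python3 -c "
from rig import env
print(env.close_job())"
```

```text
the job is handed in; nothing more can be done
None
```

The job is handed in at about 42 s: from the black knob outward, the wooden rack now holds the weight, tin, bottle and cup, all upright in their wells in the last picture.

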